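Close and lock the soil hopper's clean-out cap

ROBOT

A 6-joint arm with a two-finger parallel gripper is mounted at the origin on the work surface. World frame = base frame: x ahead of the robot, y to its left, z up, the work surface at z = 0. Lengths are in m, angles in rad, forces in N, time in s.
With the tool pointing down it reaches from about 0.375 to 0.9 m from the base axis. Payload 3.1 kg.
Tool frame: the origin (TCP) lies at the centre of the arm's flange, where the gripper is bolted on; the fingertips stand 182 mm ahead of it and the grasp point (between the pads) lies 164 mm ahead of it; z points along the fingers, y is the line along which they close (so a half turn about z gives the same grasp; the last joint's range is limited). The gripper opens to 87 mm and grips with 3 to 60 N. Pads are 19 mm wide; open, the fingers measure 117 mm over their backs; the gripper's body (75 mm by 190 mm) begins 51 mm behind the grasp point.
Start: joints at [-1.377, 0.527, 1.433, -0, 1.181, -0.178], TCP at [0.227, -0.582, 0.405] pointing down, gripper open.
Joint ranges: [-3.08, 3.08], [-0.75, 2.2], [0.22, 2.44], [-1.43, 4.57], [0, 2.65], [-2.85, 2.85]. Speed limits (rad/s): [2.79, 2.79, 3.14, 3.14, 3.14, 3.14].

INTERFACE

Orientations are given as a unit quaternion [x, y, z, w].
In Python, from rig import * gives the robot as it stands.
- The arm moves only by the tool move_arm, never from a script. Its argument "commands" is a list that holds one entry, the list of rows, each a list of 6 numbers: the shift along the tool's x, y, z in units of 40 mm (1.0 is 40 mm), then the turn, a rotation vector about the tool's x, y, z in rad. A call has 1 to 12 rows; each row is the pose to reach, as a shift and turn from the pose commanded when the call began, along the tool's axes at that moment; what a row does not reach only later rows make up. A row lasts 1/8 s, in which the tool goes at most 62.5 mm and 10.7 degrees, less where a joint would pass 70% of its speed; a pose out of reach is approached as far as the arm can. A call with a gripper value outside its range is refused whole. "claw" is the closure, from -1 (fully open) to 1 (shut), so that 0 is half open, set as the call begins (left out, the last holds). The fingers move at their own pace and stop on an object; "squeeze" is the grip in N (left out, the last holds). Time passes only in rows, so rows that repeat a pose let the fingers close. It gives the time, the measured TCP pose, the force, the opening and the grip force at its end, in the units of the state.
- get_obs(): the state, without advancing time (a new reading comes with each control period).
- camera(name): name is "scene" or "top" or "wrist"; returns a dict with "pixels" (480x640x3 uint8, blue, green, red), "range_z" (480x640 float32, m along the optical axis (not along the pixel's ray), 0 where there is no reading), "camera_matrix" (3x3 intrinsics, pixels), "D" ([k1, k2, p1, p2, k3] as OpenCV has them; the pictures are not rectified), "extrinsics" (4x4, takes a point from world to camera coordinates). Camera axes: x right, y up, looking along -z (the intrinsics and any distortion apply to the point x, -y, -z); pixel columns grow to the right and rows downward; lengths in m; the calibration is good to about 2 mm. A picture is of the moment at which its call begins.
- hand_in(): hands the job in; it is judged then, once.
The state is a dict: "time": time; "q": joint angles; "joint_velocities": joint speeds; "joint_torque": joint torques, N m; "position": TCP position; "tool_rot": TCP orientation; "ft_force": force on the tool from outside, world axes, zero at the start; "moment": the same for the moment, N m; "grip_width": finger opening in m; "grip_force": force on a finger pad.
Only numpy, scipy, OpenCV 4.12 (cv2) and the standard library are available. Lean on these libraries where they do the work, as an engineer would, in place of code of your own. Each camera call takes 0.05 s, during which the arm holds its last target. There are 200 camera calls.

TASK

Close the clean-out cap on the white hopper cover: turn its bar backwards (anticlockwise seen from above) until the thread drops into place, then screw it clockwise fully home. Then lift the fork lock over the bump in its track, slide it all the way to the cap so that its prongs stand on both sides of the bar, let it drop and let go. Leave the tools and containers lying about where they are.

Things in the scene. Friction and masses are not known exactly. Their poses are not given: they have to be found in the camera images.
- port: White fixed hopper cover, a box 300 (its x) x 360 (its y) x 60 mm high; origin at the centre of its underside, z up. On its flat top (the deck) stand a black screw cap, vertical axis at its x 0, y +85 mm, and a steel fork lock at x 0, y -90 mm when open, on a track along its y. Two black clamp stars, 26 mm wide, 30 mm high, stand on the deck at x +-120, y +158 mm.
- cap (a joint): Turn of the cap, rad: 0 = screwed fully home (a stop; bar along the cover's y), positive = turned backwards (anticlockwise from above), stop at 2.0. It starts on the crest of the thread at 0.15 to 1.2; there it turns but does not go down. Turned back to between 1.47 and 2.0 it drops in; then turning forwards screws it down to 0. Resists with about 0.1 N m and stays where it is left.
- cap_lift (a joint): Height of the cap above home, m: 0.022 on the crest, about 0.0095 after it has dropped in (by its own weight, 0.6 kg; squeezing fingers or a hard side push can hold it up), then falling 0.0065 per rad to 0 when home. The cap is captive: it lifts no higher than 0.026.
- bar_middle (a point): On the cap's axis at the top of its bar: 123 mm above the table when home, 145 mm on the crest. The metal bar is 150 mm long, 16 wide, 22 high (underside 22 mm below this point). The disc under it is 98 mm across, its flat top 27 mm below this point; both bar ends stick out 26 mm past the disc, free down to the deck. The bar can be pushed with shut fingers, straddled or pinched from above.
- bar_end (a point): Top face of one end of the bar, 75 mm from the axis: the end that points along the cover's +y when the cap is home (the other end, 180 degrees round, then lies at the fork lock).
- lock_slide (a joint): Travel of the fork lock along the cover's +y, m: 0 open, 0.05 fully at the cap. A steel bump 10 mm high on the track blocks it between about 0.004 and 0.032 unless the lock is lifted more than 10 mm. Slides with about 1 N.
- lock_lift (a joint): How far the fork lock is lifted off its track, m: 0 resting on the track, at most 0.03; it falls by its own weight (about 0.35 kg).
- lock_knob (a point): Top centre of the fork lock's round black knob, 34 mm across, 14 high, 152 mm above the table at rest. Under it a 20 mm thick stem goes 24 mm down to the flat steel fork body (50 mm along the cover's x, 20 along y). Two prongs, 30 mm apart inside, reach 70 mm from the knob's axis towards the cap, 38 to 54 mm above the deck; closed, they pass the home bar's end by 20 mm.
- brush: Hand brush 160 mm long lying on the deck beside the track, on one side; origin at the middle of its underside. Leave it.
- scraper: Flat scraper 170 mm long lying on the deck beside the track, on the other side; origin at the middle of its underside. Leave it.
- oil_bottle: White plastic bottle 64 mm across, 150 mm high, standing on the deck 10 mm outside the sweep of the bar, on the cover's +x or -x side of the cap. Origin under its centre. Leave it.
- tin: Steel tin 64 mm across, 80 mm high, standing on the deck on the other side of the cap, also 10 mm outside the sweep of the bar. Origin under its centre. Leave it.
- seed_cup: White cup 84 mm across, 85 mm high, standing on the table left or right of the cover. Origin under its centre. Leave it.
- roller: Grey flanged roller 70 mm across, 60 mm high, standing on the table left or right of the cover. Origin under its centre. Leave it.
- wrench: Steel wrench 180 mm long lying on the table just beyond the cover. Origin at the middle of its underside. Leave it.

How it is judged:
By the outcome, as a careful person would: the job done as asked, in the order asked, and still so for the second after the job is handed in, with the robot touching nothing.
It also fails if it takes over 51 s, if anything falls off the work surface, if the arm or the gripper's body presses on something with over 40 N, if the wrist force passes 120 N, or if a joint passes its speed limit or range.

## Working session

There is one attempt and no reset: what is moved stays moved. The work goes in short steps, Python scripts to look and compute and a tool call to move; the robot and the scene stay as the last step left them, time stands still between calls to the robot, and variables do not carry over. Pictures are saved under pics/ and viewed, at most 10 in all, crops included, and the job is handed in when it is done.

Besides the shell and the picture viewer there is one more tool, called after "Emit:" in YAML: its name, and indented under it one key for each argument. move_arm: Moves the arm, as the interface text tells. Its arguments: {"type":"object","properties":{"commands":{"type":"array","items":{"type":"array","items":{"type":"array","items":{"type":"number"}}}},"claw":{"type":"number"},"squeeze":{"type":"number"}},"required":["commands"]}

```bash
mkdir -p pics; ls; cat > h.py <<'E'
from rig import *
import numpy as np, cv2
from scipy.spatial.transform import Rotation as R
def cloud(c):
    K=np.array(c["camera_matrix"]);D=np.array(c["D"],float);E=np.array(c["extrinsics"])
    v,u=np.mgrid[0:480,0:640]
    p=cv2.undistortPoints(np.stack([u.ravel(),v.ravel()],1).astype(np.float64)[:,None],K,D)[:,0].reshape(480,640,2)
    z=c["range_z"]; P=np.stack([p[...,0]*z,-p[...,1]*z,-z],-1)
    W=(P-E[:3,3])@E[:3,:3]
    W[z==0]=np.nan
    return W
E
python3 - <<'E'
from h import *
o=get_obs();print({k:np.round(v,3) for k,v in o.items()})
ims=[]
for n in("scene","top"):
    c=camera(n);cv2.imwrite(f"pics/{n}0.png",c["pixels"]);np.savez(f"{n}0.npz",W=cloud(c),im=c["pixels"])
    print(n,np.linalg.inv(np.array(c["extrinsics"]))[:3,3])
E
```

```text
pics
{'time': np.float64(0.0), 'q': array([-1.377,  0.528,  1.434, -0.   ,  1.181, -0.179]), 'joint_velocities': array([-0.001, -0.001,  0.002,  0.002,  0.001,  0.002]), 'joint_torque': array([  0.   , -44.004, -17.659,   0.063,   0.058,  -0.   ]), 'position': array([ 0.227, -0.582,  0.404]), 'tool_rot': array([ 0.983,  0.185, -0.   , -0.001]), 'ft_force': array([-0.52 ,  0.139, -0.627]), 'moment': array([-0.014,  0.065, -0.009]), 'grip_force': np.float64(0.0), 'grip_width': np.float64(0.087)}
scene [1.03006522 0.47358505 1.18006608]
top [ 0.47317409 -0.00302328  1.06601421]
```

View pics/top0.png

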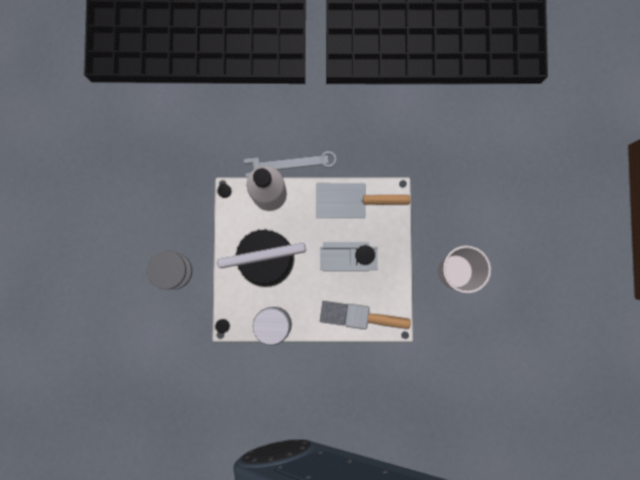

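View pics/scene0.png

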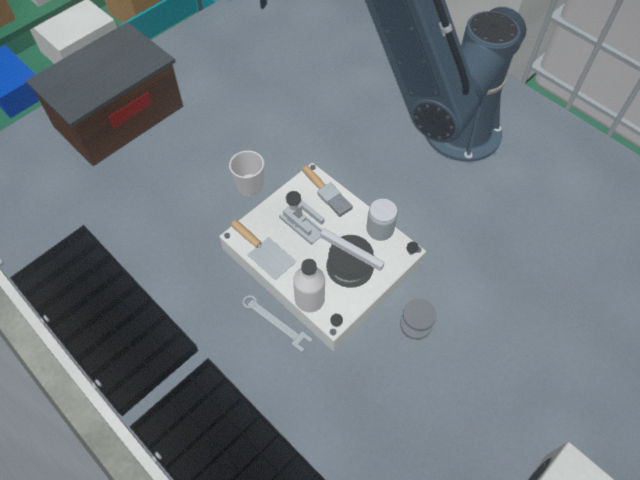

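Top view: cover spans pixels (214–412, 178–342), with the cap at (265,257). The bar runs (218,263)–(305,248), about 0.17 rad back. The knob is at (365,255), the bottle at (265,185) on +x and the tin at (271,326) on -x.

```bash
cat > m.py <<'E'
from h import *
d=np.load("top0.npz");W=d["W"];im=d["im"].astype(int)
z=W[...,2]
def rect(m,name):
    p=W[m][:,:2].astype(np.float32);r=cv2.minAreaRect(p);print(name,m.sum(),np.round(r[0],4),np.round(r[1],4),round(r[2],2),"zmed",np.round(np.nanmedian(W[m][:,2]),4));return r,cv2.boxPoints(r)
v,u=np.mgrid[0:480,0:640]
box=(u>195)&(u<430)&(v>165)&(v<355)
deck=box&(abs(z-.06)<.008)
deck=cv2.morphologyEx(deck.astype(np.uint8),cv2.MORPH_OPEN,np.ones((3,3)))>0
r,b=rect(deck,"deck");print(b)
bar=(u>212)&(u<312)&(v>235)&(v<275)&(abs(z-.145)<.009)&(im.min(-1)>110)
r,b=rect(bar,"bar");print(b)
p=W[bar][:,:2];c=p.mean(0);_,_,V=np.linalg.svd(p-c);print("bar dir",c,V[0])
for n,m in dict(knob=(abs(u-365)<14)&(abs(v-255)<14)&(abs(z-.152)<.006),tin=(abs(u-271)<24)&(abs(v-326)<24)&(abs(z-.14)<.006),bottle=(abs(u-262)<14)&(abs(v-178)<14)&(z>.195),star1=(abs(u-224)<10)&(abs(v-190)<10)&(z>.08),star2=(abs(u-222)<10)&(abs(v-326)<10)&(z>.08),cup=(abs(u-465)<30)&(abs(v-270)<30)&(abs(z-.085)<.008)).items():
    if m.sum()>3: rect(m,n)
from rig import *
E
python3 m.py
```

```text
deck 24092 [0.5418 0.0034] [0.3017 0.36  ] 0.37 zmed 0.0599
[[ 0.38976908  0.182454  ]
 [ 0.39210117 -0.1775503 ]
 [ 0.6937884  -0.17559595]
 [ 0.6914563   0.18440835]]
bar 795 [0.5404 0.0884] [0.0166 0.1502] 11.18 zmed 0.1435
[[0.51770306 0.16044408]
 [0.54682076 0.01308326]
 [0.56315124 0.01631008]
 [0.53403354 0.16367091]]
bar dir [0.54075481 0.08811245] [ 0.19536647 -0.98073031]
knob 324 [ 0.5414 -0.0841] [0.0324 0.0324] 23.81 zmed 0.1513
tin 988 [0.4228 0.0711] [0.0575 0.0571] 24.9 zmed 0.1396
bottle 293 [0.6594 0.0825] [0.0289 0.0281] 57.11 zmed 0.2093
star1 167 [0.6616 0.1612] [0.0245 0.024 ] 45.33 zmed 0.089
star2 178 [0.4208 0.16  ] [0.0249 0.0243] 48.01 zmed 0.0892
cup 405 [ 0.5226 -0.2673] [0.0811 0.0821] 0.38 zmed 0.0843
```

Emit:
move_arm:
  commands:
    - [[1.2,-1.18,-0.4,0,0,0.03],[2.4,-2.36,-0.5,0,0,0.06],[3.6,-3.54,-0.5,0,0,0.09],[4.8,-4.72,-0.5,0,0,0.12],[6.0,-5.9,-0.5,0,0,0.15],[7.2,-7.08,-0.5,0,0,0.18],[8.4,-8.25,-0.5,0,0,0.21],[9.6,-9.43,-0.5,0,0,0.25],[10.8,-10.6,-0.5,0,0,0.28],[12.0,-11.8,-0.5,0,0,0.31],[13.2,-13.0,-0.5,0,0,0.34],[14.42,-14.15,-0.5,0,0,0.372]]
  claw: 1
  squeeze: 20

```text
time: 1.6
position: [0.5342, 0.1022, 0.4245]
tool_rot: [1.0, -0.0, -0.0, 0.0]
ft_force: [1.7, -0.9, 0.1]
grip_width: 0.0004
grip_force: 0.0
```

Emit:
move_arm:
  commands:
    - [[0,0,0,0,0,0],[0,0,0,0,0,0]]

```text
time: 1.85
position: [0.5333, 0.1001, 0.4242]
tool_rot: [1.0, 0.001, -0.001, 0.0]
ft_force: [-0.7, -0.2, 0.1]
grip_width: 0.0006
grip_force: 0.0
```

Emit:
move_arm:
  commands:
    - [[0.32,-0.7,0,0,0,0],[0.64,-1.38,0.3,0,0,0],[0.64,-1.38,1.3,0,0,0],[0.64,-1.38,2.2,0,0,0],[0.64,-1.38,2.85,0,0,0],[0.64,-1.38,2.85,0,0,0]]

```text
time: 2.6
position: [0.5584, 0.1532, 0.3088]
tool_rot: [1.0, -0.001, -0.003, 0.0]
ft_force: [-0.0, -0.6, -0.5]
grip_width: 0.0002
grip_force: 0.0
```

```bash
python3 - <<'E'
from h import *
c=camera("scene");cv2.imwrite("pics/scene1.png",cv2.resize(c["pixels"][140:360,200:460],None,fx=2.5,fy=2.5))
print(get_obs()["position"])
C=np.array([.541,.0884])
def path(phis,r,side):
    for f in phis:
        w=f+.0065;u=np.array([-np.sin(w),np.cos(w)]);n=np.array([np.cos(w),np.sin(w)])
        d=.008+.0095*abs(n[0])+.015*abs(n[1])
        print(round(f,2),np.round(C+r*u+side*d*n,4))
path(np.linspace(.15,1.8,12),.052,1)
print("fwd");path(np.linspace(1.75,0,12),.052,-1)
E
```

```text
[0.5591628  0.15359882 0.31033832]
0.15 [0.5524 0.1428]
0.3 [0.5459 0.1445]
0.45 [0.5388 0.1453]
0.6 [0.5314 0.145 ]
0.75 [0.5236 0.1435]
0.9 [0.5159 0.1407]
1.05 [0.5084 0.1364]
1.2 [0.5015 0.1307]
1.35 [0.4954 0.1236]
1.5 [0.4906 0.1153]
1.65 [0.4872 0.1076]
1.8 [0.4846 0.1004]
fwd
1.75 [0.4944 0.0547]
1.59 [0.4896 0.0638]
1.43 [0.4863 0.0714]
1.27 [0.484  0.0793]
1.11 [0.483 0.088]
0.95 [0.4836 0.0971]
0.8 [0.486  0.1063]
0.64 [0.4901 0.1153]
0.48 [0.4961 0.1236]
0.32 [0.5038 0.1307]
0.16 [0.5129 0.1364]
0.0 [0.5231 0.1403]
```

View pics/scene1.png

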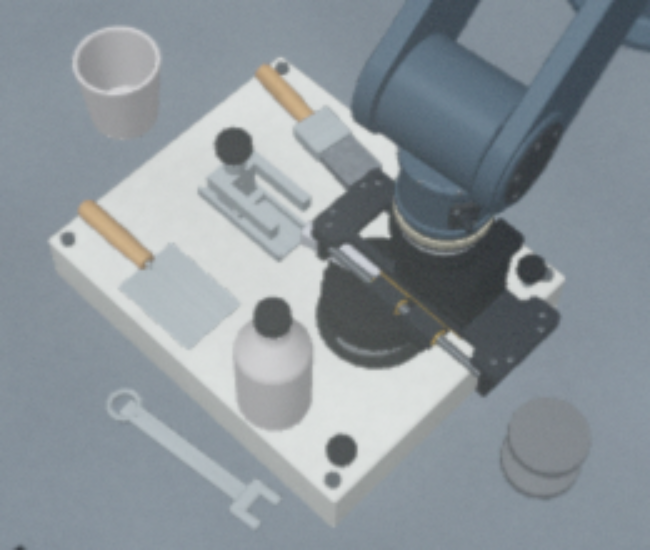

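The shut fingers stand beside the +y bar end on its +x side, around pixel (480,370) in the crop, clear of the bottle. Next I push the bar backwards.

Emit:
move_arm:
  commands:
    - [[-0.17,0.25,0,0,0,0],[-0.35,0.22,0,0,0,0],[-0.5,0.21,0,0,0,0],[-0.69,0.21,0,0,0,0],[-0.88,0.25,0,0,0,0],[-1.08,0.32,0,0,0,0],[-1.27,0.43,0,0,0,0],[-1.44,0.57,0,0,0,0],[-1.59,0.75,0,0,0,0],[-1.71,0.96,0,0,0,0],[-1.8,1.15,0,0,0,0],[-1.86,1.33,0,0,0,0]]

```text
time: 4.15
position: [0.4843, 0.1023, 0.3114]
tool_rot: [1.0, -0.0, 0.0, -0.0]
ft_force: [1.3, 5.3, 0.4]
grip_width: 0.0005
grip_force: 1.9
```

Emit:
move_arm:
  commands:
    - [[0,0,0,0,0,0],[0,-0.2,0,0,0,0],[0,-0.4,0,0,0,0],[0,-0.4,-0.5,0,0,0],[0,-0.4,-1.2,0,0,0]]

```text
time: 4.78
position: [0.4845, 0.1188, 0.3583]
tool_rot: [1.0, 0.0, -0.002, 0.0]
ft_force: [0.5, -0.0, -1.0]
grip_width: 0.0003
grip_force: 0.0
```

```bash
python3 - <<'E'
from h import *
o=get_obs();print(o["position"],o["ft_force"],o["time"])
c=camera("scene");cv2.imwrite("pics/scene2.png",cv2.resize(c["pixels"][140:360,200:460],None,fx=2.5,fy=2.5));np.savez("s2.npz",W=cloud(c),im=c["pixels"])
E
```

```text
[0.48453978 0.1187726  0.35834627] [ 0.46367421 -0.00192449 -1.0003255 ] 4.775
```

View pics/scene2.png

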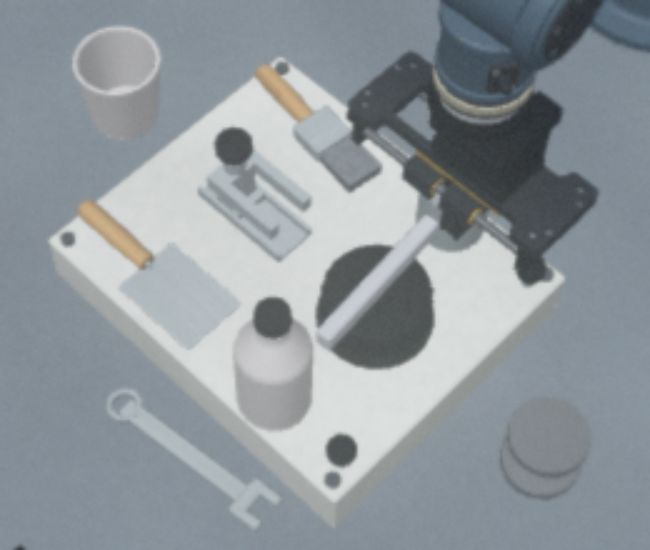

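The bar now lies nearly along x, from (320,335) to (440,210) in the crop, and it looks as if it has dropped. I'll measure its height.

```bash
cat > bar.py <<'E'
from h import *
import sys
d=np.load(sys.argv[1]);W=d["W"];im=d["im"].astype(int)
q=W-np.array([.541,.0884,0]);r=np.hypot(q[...,0],q[...,1])
m=(r<.07)&(W[...,2]>.095)&(W[...,2]<.155)&(im.min(-1)>100)
zz=W[m][:,2];top=m&(W[...,2]>np.percentile(zz,75)-.006)
p=W[top];c=p.mean(0);_,_,V=np.linalg.svd((p-c)[:,:2]);V=V[0]
print(m.sum(),"c",np.round(c,4),"ang",round(float(np.arctan2(-V[0],V[1])%np.pi-.0065),3),"pct",np.round(np.percentile(zz,[25,50,75,95]),4))
dk=(abs(q[...,0])<.12)&(q[...,1]>-.25)&(q[...,1]<.08)&(abs(W[...,2]-.06)<.006);print("deck",np.median(W[dk][:,2]))
E
python3 bar.py s2.npz; python3 bar.py scene0.npz
```

```text
649 c [0.5419 0.0911 0.1301] ang 1.654 pct [0.122  0.1288 0.1309 0.1332]
deck 0.059277324110544
756 c [0.5423 0.0897 0.1424] ang 0.19 pct [0.1319 0.1405 0.1433 0.1456]
deck 0.05929007623404155
```

The bar has dropped about 12.3 mm, so the thread is in. I'll cross over to the other side of the bar and screw it home.

Emit:
move_arm:
  commands:
    - [[0.1,0.9,-0.1,0,0,0],[0.19,1.97,-0.1,0,0,0],[0.19,1.97,0.5,0,0,0],[0.19,1.97,1.2,0,0,0],[0.19,1.97,1.58,0,0,0],[0.19,1.97,1.58,0,0,0]]

```text
time: 5.58
position: [0.4921, 0.0397, 0.2943]
tool_rot: [1.0, 0.0, -0.002, -0.0]
ft_force: [-0.2, 0.4, -0.2]
grip_width: 0.0004
grip_force: 0.0
```

Emit:
move_arm:
  commands:
    - [[0.06,-0.37,0,0,0,0],[-0.06,-0.6,0,0,0,0],[-0.14,-0.79,0,0,0,0],[-0.2,-0.98,0,0,0,0],[-0.22,-1.2,0,0,0,0],[-0.21,-1.43,0,0,0,0],[-0.15,-1.66,0.04,0,0,0],[-0.05,-1.88,0.08,0,0,0],[0.1,-2.09,0.1,0,0,0],[0.3,-2.27,0.12,0,0,0],[0.52,-2.41,0.12,0,0,0],[0.74,-2.51,0.12,0,0,0]]

```text
time: 7.08
position: [0.5215, 0.1404, 0.2902]
tool_rot: [1.0, -0.0, -0.002, -0.0]
ft_force: [-0.4, 0.0, -0.3]
grip_width: 0.0002
grip_force: 0.5
```

Emit:
move_arm:
  commands:
    - [[0.1,0,0,0,0,0],[0.16,0,0,0,0,0],[0.16,0,0,0,0,0]]

```text
time: 7.45
position: [0.5256, 0.1408, 0.2903]
tool_rot: [1.0, -0.0, -0.005, -0.001]
ft_force: [-9.0, 2.5, 4.5]
grip_width: 0.0003
grip_force: 4.3
```

Emit:
move_arm:
  commands:
    - [[-0.3,0,0,0,0,0],[-0.3,0,-1,0,0,0],[-0.2,0,-2.2,0,0,0],[-0.1,0.7,-2.2,0,0,-0.17],[0.1,1.5,-2.2,0,0,-0.34],[0.2,2.3,-2.2,0,0,-0.52],[0.3,3.0,-2.2,0,0,-0.69],[0.36,3.8,-2.2,0,0,-0.87],[0.36,4.5,-2.2,0,0,-1.04],[0.36,5.2,-2.2,0,0,-1.22],[0.36,5.65,-2.2,0,0,-1.4],[0.36,5.65,-2.2,0,0,-1.57]]
  claw: -1

```text
time: 8.95
position: [0.5436, -0.0878, 0.3791]
tool_rot: [0.706, 0.708, 0.001, 0.002]
ft_force: [-0.0, 0.3, -0.6]
grip_width: 0.0871
grip_force: 0.0
```

```bash
python3 - <<'E'
from h import *
o=get_obs();print(o["position"],o["tool_rot"],o["q"],o["time"])
c=camera("top");np.savez("t3.npz",W=cloud(c),im=c["pixels"])
c=camera("scene");np.savez("s3.npz",W=cloud(c),im=c["pixels"])
c=camera("wrist");cv2.imwrite("pics/w3.png",c["pixels"]);W=cloud(c);np.savez("w3.npz",W=W,im=c["pixels"])
k=(abs(W[...,2]-.152)<.006)&(abs(W[...,0]-.541)<.04)&(abs(W[...,1]+.085)<.04)
p=W[k][:,:2].astype(np.float32);print(k.sum(),cv2.minEnclosingCircle(p) if k.sum() else 0)
E
for f in s3 t3 w3; do python3 bar.py $f.npz; done
```

```text
[ 0.54357289 -0.08781655  0.37914481] [0.70630455 0.70790582 0.00090099 0.00155647] [-3.63237159e-01  4.59875769e-01  1.64895244e+00  4.34544728e-04
  1.02918694e+00 -3.65725062e-01] 8.95
2865 ((0.5418112277984619, -0.08401709049940109), 0.016944576054811478)
645 c [0.5423 0.0906 0.1209] ang 3.11 pct [0.115  0.1198 0.122  0.1245]
deck 0.05923144707637554
802 c [0.5404 0.0882 0.1219] ang 3.111 pct [0.1204 0.1219 0.1231 0.1247]
deck 0.059802201895679065
1690 c [0.54   0.0337 0.1226] ang 3.114 pct [0.1221 0.1228 0.1233 0.1241]
deck 0.06039645382561658
```

View pics/w3.png

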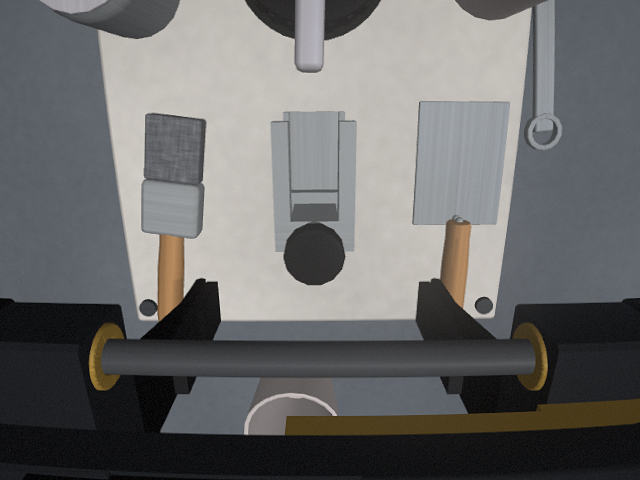

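The knob sits at (314,253) in the wrist view. The bar points straight along the track and its top is at about 122 mm, so the cap is home. Now I'll approach the knob.

Emit:
move_arm:
  commands:
    - [[0,0,0.5,0,0,0],[0,0,0.8,0,0,0],[0,0,0.8,0,0,0]]

```text
time: 9.48
position: [0.5427, -0.086, 0.3458]
tool_rot: [0.708, 0.706, -0.0, -0.001]
ft_force: [0.9, 0.4, 0.3]
grip_width: 0.0869
grip_force: 0.0
```

Emit:
move_arm:
  commands:
    - [[0.05,-0.02,0.4,0,0,0],[0.05,-0.02,0.8,0,0,0],[0.05,-0.02,0.92,0,0,0],[0.05,-0.02,0.92,0,0,0]]

```text
time: 9.98
position: [0.5422, -0.0844, 0.3097]
tool_rot: [0.708, 0.707, -0.0, -0.0]
ft_force: [-0.8, -1.3, 0.4]
grip_width: 0.087
grip_force: 0.0
```

Emit:
move_arm:
  commands:
    - [[0,0,0,0,0,0],[0,0,0,0,0,0],[0,0,0,0,0,0],[0,0,0,0,0,0],[0,0,0,0,0,0],[0,0,0,0,0,0]]
  claw: 1
  squeeze: 30

```text
time: 10.72
position: [0.5422, -0.0843, 0.31]
tool_rot: [0.707, 0.707, 0.0, 0.0]
ft_force: [0.3, 0.5, 0.2]
grip_width: 0.035
grip_force: 0.0
```

Emit:
move_arm:
  commands:
    - [[0,0,0,0,0,0],[0,0,0,0,0,0],[0,0,0,0,0,0]]

```text
time: 11.1
position: [0.542, -0.0843, 0.31]
tool_rot: [0.707, 0.707, -0.0, -0.0]
ft_force: [-0.0, -0.6, 1.3]
grip_width: 0.0329
grip_force: 30.0
```

Emit:
move_arm:
  commands:
    - [[0,0,-0.12,0,0,0],[0,0,-0.25,0,0,0],[0,0,-0.38,0,0,0],[0,0,-0.48,0,0,0],[0,0,-0.48,0,0,0]]

```text
time: 11.72
position: [0.542, -0.0842, 0.3295]
tool_rot: [0.707, 0.707, -0.0, -0.0]
ft_force: [0.0, -0.3, -3.4]
grip_width: 0.033
grip_force: 30.0
```

Emit:
move_arm:
  commands:
    - [[0.2,0,0,0,0,0],[0.4,0,0,0,0,0],[0.6,0,0,0,0,0],[0.8,0,0,0,0,0],[1.0,0,0,0,0,0],[1.15,0,0,0,0,0],[1.22,0,0,0,0,0],[1.22,0,0,0,0,0]]

```text
time: 12.72
position: [0.5421, -0.0357, 0.3291]
tool_rot: [0.707, 0.707, -0.001, 0.0]
ft_force: [-2.2, -3.3, -3.4]
grip_width: 0.0335
grip_force: 30.0
```

Emit:
move_arm:
  commands:
    - [[0.04,0,0,0,0,0],[0.08,0,0,0,0,0],[0.08,0,0,0,0,0]]

```text
time: 13.1
position: [0.5422, -0.0337, 0.3292]
tool_rot: [0.707, 0.707, -0.001, 0.001]
ft_force: [-2.8, -8.0, -2.3]
grip_width: 0.0328
grip_force: 30.0
```

Emit:
move_arm:
  commands:
    - [[0,0,0.12,0,0,0],[0,0,0.25,0,0,0],[0,0,0.38,0,0,0],[0,0,0.48,0,0,0],[0,0,0.48,0,0,0]]

```text
time: 13.72
position: [0.5422, -0.0339, 0.31]
tool_rot: [0.707, 0.707, -0.001, 0.001]
ft_force: [-3.4, -8.3, -3.2]
grip_width: 0.033
grip_force: 30.0
```

Emit:
move_arm:
  commands:
    - [[0,0,0,0,0,0],[0,0,0,0,0,0],[0,0,0,0,0,0],[0,0,0,0,0,0],[0,0,0,0,0,0],[0,0,0,0,0,0],[0,0,-0.6,0,0,0],[-0.5,0,-1.4,0,0,0],[-1.5,0,-2.2,0,0,0],[-2.5,0,-2.5,0,0,0],[-3.0,0,-2.5,0,0,0],[-3.0,0,-2.5,0,0,0]]
  claw: -1

```text
time: 15.22
position: [0.5418, -0.1531, 0.4091]
tool_rot: [0.708, 0.706, -0.0, -0.001]
ft_force: [-1.1, 0.5, -0.8]
grip_width: 0.087
grip_force: 0.0
```

```bash
python3 - <<'E'
from h import *
o=get_obs();print(o["position"],o["time"],o["ft_force"])
for n in("top","scene","wrist"):
    c=camera(n);W=cloud(c);np.savez(n[0]+"4.npz",W=W,im=c["pixels"])
    if n=="wrist":cv2.imwrite("pics/w4.png",c["pixels"])
    k=(abs(W[...,2]-.155)<.012)&(abs(W[...,0]-.541)<.03)&(abs(W[...,1]+.036)<.03)&(c["pixels"].max(-1)<70)
    if k.sum()>5:print(n,k.sum(),cv2.minEnclosingCircle(W[k][:,:2].astype(np.float32)),np.percentile(W[k][:,2],[25,50,90]))
E
for f in s4 t4 w4; do python3 bar.py $f.npz; done
```

```text
[ 0.54179571 -0.15306782  0.40907998] 15.225 [-1.12706908  0.49221922 -0.78351473]
top 255 ((0.5416905879974365, -0.03652704879641533), 0.01524964440613985) [0.15059923 0.1516237  0.15378375]
wrist 3077 ((0.5416219830513, -0.03807555511593819), 0.016842154785990715) [0.1513902  0.1519631  0.15293996]
743 c [0.5422 0.0891 0.1209] ang 3.113 pct [0.1118 0.1189 0.1218 0.124 ]
deck 0.05926115106745921
868 c [0.5405 0.0878 0.1221] ang 3.11 pct [0.12   0.1217 0.1231 0.1249]
deck 0.05991868876680413Traceback (most recent call last):
  File "bar.py", line 6, in <module>
    zz=W[m][:,2];top=m&(W[...,2]>np.percentile(zz,75)-.006)
                                 ~~~~~~~~~~~~~^^^^^^^
    return _quantile_unchecked(
        a, q, axis, out, overwrite_input, method, keepdims, weights)
    return _ureduce(a,
                    func=_quantile_ureduce_func,
    ...<5 lines>...
                    overwrite_input=overwrite_input,
                    method=method)
    r = func(a, **kwargs)
    result = _quantile(arr,
                       quantiles=q,
    ...<2 lines>...
                       out=out,
                       weights=wgt)
    slices_having_nans = np.isnan(arr[-1, ...])
                                  ~~~^^^^^^^^^
IndexError: index -1 is out of bounds for axis 0 with size 0
```

View pics/w4.png

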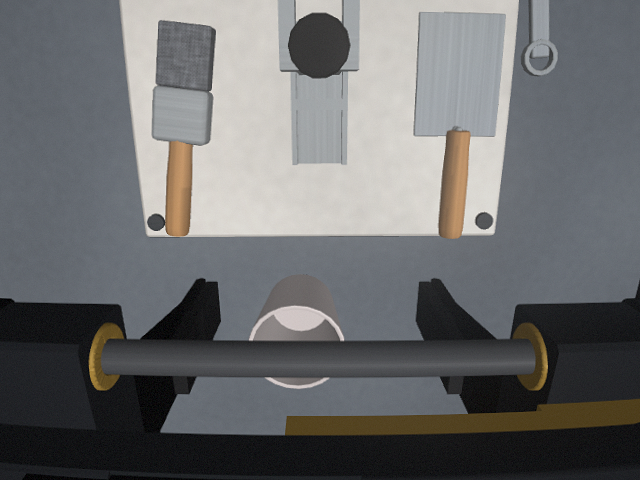

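The lock is down: its knob top is at 152 mm and it sits past the bump. To be sure it is fully at the cap, I'll nudge the knob gently from behind with shut fingers.

Emit:
move_arm:
  commands:
    - [[0.6,0,0,0,0,0],[1.2,0,0.2,0,0,0],[1.7,0,0.8,0,0,0],[1.75,0,1.6,0,0,0],[1.75,0,2.42,0,0,0],[1.75,0,2.42,0,0,0],[1.95,0,2.42,0,0,0],[2.1,0,2.42,0,0,0],[2.2,0,2.42,0,0,0],[2.2,0,2.42,0,0,0]]
  claw: 1

```text
time: 16.62
position: [0.542, -0.0639, 0.3138]
tool_rot: [0.707, 0.707, -0.0, 0.0]
ft_force: [-1.2, -1.2, -0.8]
grip_width: 0.0016
grip_force: 0.2
```

Emit:
move_arm:
  commands:
    - [[0.05,0,0,0,0,0],[0.1,0,0,0,0,0],[0.1,0,0,0,0,0]]

```text
time: 17.0
position: [0.5423, -0.0614, 0.3137]
tool_rot: [0.707, 0.707, -0.001, 0.001]
ft_force: [-2.3, -6.0, 2.9]
grip_width: 0.0006
grip_force: 3.3
```

Emit:
move_arm:
  commands:
    - [[-0.3,0,0,0,0,0],[-0.6,0,0,0,0,0],[-0.7,0,-1.0,0,0,0],[-1.2,0,-2.0,0,0,0],[-2.2,0,-2.6,0,0,0],[-3.2,-0.8,-2.8,0,0,0],[-4.2,-1.6,-3,0,0,0],[-4.2,-1.6,-3,0,0,0]]

```text
time: 18.0
position: [0.4765, -0.2312, 0.4337]
tool_rot: [0.71, 0.705, 0.0, 0.001]
ft_force: [-0.1, -0.3, 0.4]
grip_width: 0.0006
grip_force: 0.0
```

```bash
python3 - <<'E'
from h import *
o=get_obs();print(o["position"],o["time"],o["ft_force"])
c=camera("top");W=cloud(c);np.savez("t5.npz",W=W,im=c["pixels"])
cv2.imwrite("pics/t5.png",cv2.resize(c["pixels"][150:360,140:440],None,fx=2.6,fy=2.6,interpolation=cv2.INTER_CUBIC))
k=(abs(W[...,2]-.155)<.012)&(abs(W[...,0]-.541)<.03)&(abs(W[...,1]+.036)<.03)&(c["pixels"].max(-1)<70)
print(k.sum(),cv2.minEnclosingCircle(W[k][:,:2].astype(np.float32)),np.median(W[k][:,2]))
E
python3 bar.py t5.npz
```

```text
[ 0.47649944 -0.2312357   0.43369813] 18.0 [-0.06318065 -0.29807428  0.42472798]
258 ((0.5416523814201355, -0.03629758581519127), 0.015100594609975815) 0.1517729441509964
884 c [0.5405 0.0884 0.122 ] ang 3.111 pct [0.1197 0.1216 0.1231 0.1249]
deck 0.059872691874710914
```

View pics/t5.png

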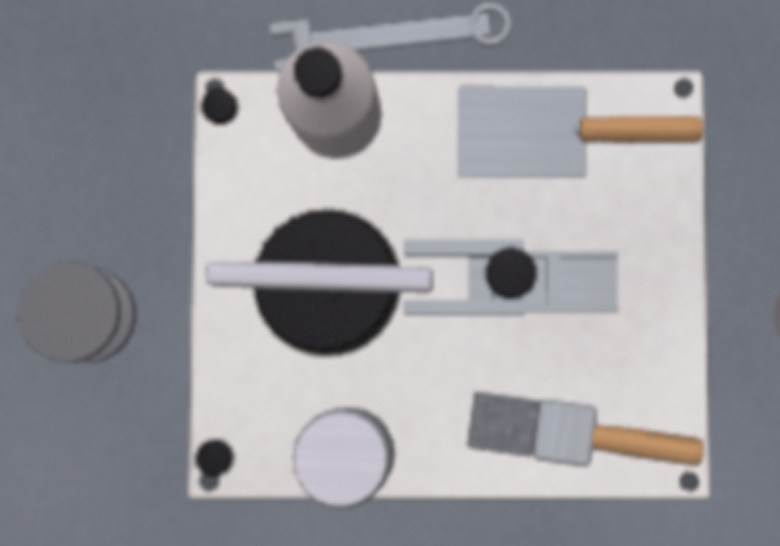

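The bar lies between the prongs at (405–432, 245–310). The knob at (511,273) is fully forward at -0.0363 m (expected -0.0366), and everything else is where it was. I'm handing it in.

```bash
python3 -c "
from rig import *
print(hand_in())"
```

```text
the job is handed in; nothing more can be done
None
```

The cap is screwed home, the fork lock is down at the cap with its prongs on both sides of the bar, and the job was handed in at about 18 s; `hand_in()` returned no verdict.

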